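# Clamp a glued marble stand in the stall's screw press

## Task

Clamp the freshly glued marble stand in the bench screw press: set it upright in the square nest of the wooden carriage and slide the carriage fully home under the screw. Then wind the crank clockwise until you feel the press pad just touch the stand, give it a quarter of a turn more and no harder (squeezing further cracks the cup), and let go. Leave the other things on the shelf where they are.

Things in the scene. Friction and masses are not known exactly. Their poses are not given: they have to be found in the camera images.
- press: Two-pillar iron bench screw press, fixed down. Origin on the shelf surface on the screw axis, z up. Pillars 24 mm dia. at x = +88 and -88 mm, joined by a bridge (215 mm in x, 50 mm in y, 150 to 188 mm high). Base plate 20 mm high, y = -80 to +190 mm. The carriage sticks out on the press's +y side and slides in along its -y.
- hub (a point): Fixed point on the screw axis on top of the crank's hub, 214 mm above the shelf. The flat crank turns here in a fixed plane, clockwise seen from above to lower the pad, 20 mm a turn; it starts pointing to the press's -y. Running free it drags with about 10 N at the knob while moving, less at rest. It turns up to 2.3 turns and stays where it is let go.
- gland (a point): Fixed point on the screw axis at the bridge's underside, 146 mm high, where the ram comes out; the square steel pad (50 x 50 mm) hangs below. The pad starts 5 to 21 mm above a stand in the nest (0.25 to 1.05 turns), different each time and not measured. From first touch a stiff spring buffer makes the knob's drag grow evenly, by about 6.5 N per quarter turn.
- crank_knob (a point): Centre of the upright wooden crank knob, 24 mm dia., 44 mm tall, 65 mm from the screw axis, centre 239 mm above the shelf. It spins freely on its pin, so it can be held from above with the hand's direction unchanged while the crank goes round.
- carriage: Flat wooden carriage, 80 mm wide (press x), 175 mm long (press y), 12 mm thick, its top 34 mm above the shelf, slides 125 mm along the press's y with about 2 N drag. Origin at its underside below the centre of the nest, 22 mm above the shelf; axes as the press. It starts fully out (origin at press y = +125 mm); home is against a firm stop with the nest exactly under the screw (press y = 0).
- nest (a point): Centre of the nest's floor on top of the carriage, 34 mm above the shelf: a square of 6 mm high wooden strips, 54 x 54 mm inside, sides along the press's x and y.
- carriage_peg (a point): Point on the upright wooden peg by which the carriage is slid, 18 mm dia., its top 82 mm above the shelf; this point is on its axis 60 mm above the shelf, 120 mm from the nest's centre on the press's +y side.
- stand: The piece to clamp: a turned light-wood marble stand with a brass cup on top, round, 46 mm dia., 56 mm tall, about 0.25 kg. Origin at the centre of its underside, z up through the cup. It starts upright on the shelf.
- stand_center (a point): Centre of the stand, half-way up (28 mm above its underside).
- ashtray: Bystander: black bakelite dish with a few green marbles, 116 mm dia., 30 mm high; origin at its underside.
- shot_glass: Bystander: chrome shot glass, 48 mm dia., 60 mm high; origin at its underside.
- jug: Bystander: marbled clay jug, 100 mm dia., 118 mm high; origin at its underside.
- doorstop: Bystander: black rubber doorstop wedge, 110 x 38 mm, about 25 mm high; origin at its underside.
Not all that is in view belongs to the job. There is more than one size of the stand; the job needs the largest.

How it is judged:
By the outcome, as a careful person would: the job done as asked, in the order asked, and still so for the second after the job is handed in, with the robot touching nothing.
It also fails if it takes over 72 s, if anything falls off the work surface, if the arm or the gripper's body presses on something with over 40 N, if the wrist force passes 120 N, or if a joint passes its speed limit or range.

## Robot

A 6-joint arm with a two-finger parallel gripper is mounted at the origin on the work surface. World frame = base frame: x ahead of the robot, y to its left, z up, the work surface at z = 0. Lengths are in mm, angles in rad, forces in N, time in s.
With the tool pointing down it reaches from about 350 to 975 mm from the base axis. Payload 7.1 kg.
Tool frame: the origin (TCP) lies on the front face of the gripper's body, between the roots of the fingers; the fingertips stand 80 mm ahead of it and the grasp point (between the pads) lies 61 mm ahead of it (env.tips_ahead is the distance from the TCP to the fingertips, in mm); z points along the fingers, y is the direction in which the jaws open and shut (so a half turn about z gives the same grasp; the last joint's range is limited). The gripper opens to 88 mm and grips with 3 to 60 N. Pads are 20 mm wide; open, the fingers measure 115 mm over their backs; the gripper's body (75 mm by 178 mm) begins 61 mm behind the grasp point.
Start: joints at [1.13, 0.423, 1.63, -0, 1.089, -0.019], TCP at [255.845, 570.218, 302.675] pointing down, gripper open.
Joint ranges: [-3, 3], [-0.9, 2.11], [0.09, 2.58], [-1.31, 4.45], [0.11, 2.69], [-2.54, 2.54]. Speed limits (rad/s): [2.39, 2.39, 3.01, 3.14, 3.14, 3.14].

## Interface

Orientations are given as a unit quaternion [x, y, z, w].
In Python, from station import env, set_gripper, viewer, workorder gives the robot as it stands. Calls block until the motion is done:
- env.reach(position, orientation): joint-space move of the TCP to a pose.
- env.move_l(position, rot=None, rate=150, f_stop=None): straight line of the TCP; rot=None keeps the orientation; rate is the mean speed in mm/s. With f_stop (N) it stops when the force on the tool has changed by that much, and returns True; else False.
- env.move_joints(angles): joint-space move.
- set_gripper(opening): finger opening in mm; the grip force is fixed at half the most; returns when the fingers have stopped.
- env.hold(seconds).
- env.ik(position, orientation): joint angles nearest the present ones, or None.
- env.read_state(): the state.
- viewer.camera(name): name is "scene" or "top"; returns the picture (420x560x3 uint8, blue, green, red); there is no depth.
- viewer.camera_params(name): a dict with "fx", "fy", "cx", "cy" (pixels), "dist" ([k1, k2, p1, p2, k3] as OpenCV has them; the pictures are not rectified), "pose" (4x4, takes a point from camera to world coordinates). Camera axes: x right, y up, looking along -z (the intrinsics and any distortion apply to the point x, -y, -z); pixel columns grow to the right and rows downward; lengths in mm; the calibration is good to about 2 mm. A picture is of the moment at which its call begins. camera_params takes no time and is no camera call.
A pose or a line that the arm cannot do raises env.IKError and nothing moves.
- workorder.sign_off(): hands the job in, once; it reports no verdict.
The state is a dict: "time_s": time; "qpos": joint angles; "dq": joint speeds; "tau": joint torques, N m; "tool_pos": TCP position; "orientation": TCP orientation; "force": force on the tool from outside, world axes, zero at the start; "wrist_torque": the same for the moment, N m; "width": finger opening in mm.
Only numpy, scipy, OpenCV 4.12 (cv2) and the standard library are available. Lean on these libraries where they do the work, as an engineer would, in place of code of your own. Each camera call takes 0.05 s, during which the arm holds its last target.

## Working session

There is one attempt and no reset: what is moved stays moved. The work goes in short steps, each a Python script; the robot and the scene stay as the last script left them, time stands still between calls to the robot, and variables do not carry over. Pictures are saved under pics/ and viewed, and the job is handed in when it is done.

```bash
ls; mkdir -p pics; python3 - <<'E'
from station import env, set_gripper, viewer, workorder
import cv2
for n in("scene","top"):
    cv2.imwrite(f"pics/{n}0.png",viewer.camera(n)); print(n,viewer.camera_params(n))
s=env.read_state();print(s)
E
```

```text
pics
scene {'fx': 395.3723209430992, 'fy': 395.3723209430992, 'cx': 283.3579244144157, 'cy': 211.6742592849747, 'dist': array([0.02998146, 0.        , 0.        , 0.        , 0.        ]), 'pose': array([[-3.69698845e-01, -5.53562838e-01,  7.46251263e-01,
         1.21696217e+03],
       [ 9.29111218e-01, -2.12755491e-01,  3.02468916e-01,
         2.30840489e+02],
       [-8.66649744e-03,  8.05172829e-01,  5.92976902e-01,
         6.78661351e+02],
       [ 0.00000000e+00,  0.00000000e+00,  0.00000000e+00,
         1.00000000e+00]])}
top {'fx': 432.4167858110223, 'fy': 432.4167858110223, 'cx': 286.89704201967777, 'cy': 207.77993996511339, 'dist': array([-0.08973625,  0.        ,  0.        ,  0.        ,  0.        ]), 'pose': array([[-4.73282098e-02,  9.74753425e-01, -2.18210451e-01,
         3.35309227e+02],
       [-9.98877926e-01, -4.58106748e-02,  1.20113030e-02,
        -1.67383607e+01],
       [ 1.71169074e-03,  2.18534076e-01,  9.75827817e-01,
         1.18118377e+03],
       [ 0.00000000e+00,  0.00000000e+00,  0.00000000e+00,
         1.00000000e+00]])}
{'time_s': 0.1, 'qpos': array([ 1.12997878e+00,  4.23714867e-01,  1.63058942e+00,  1.69644057e-05,
        1.08860095e+00, -1.89949387e-02]), 'dq': array([-0.00145815, -0.00086038, -0.00322989,  0.001011  ,  0.00138371,
       -0.00032591]), 'tau': array([ 6.03380577e-04, -5.45611811e+01, -2.74325895e+01,  6.45054085e-02,
        1.87384657e-02, -3.70627936e-05]), 'tool_pos': array([255.69715105, 569.8821725 , 302.01979569]), 'orientation': array([ 2.09354904e-01,  9.77839503e-01, -6.37307074e-04, -1.56873678e-04]), 'force': array([0.1454331 , 0.41320459, 0.37800169]), 'wrist_torque': array([-0.02402819,  0.02720899, -0.00995906]), 'width': 88.08239408332288}
```

View pics/scene0.png

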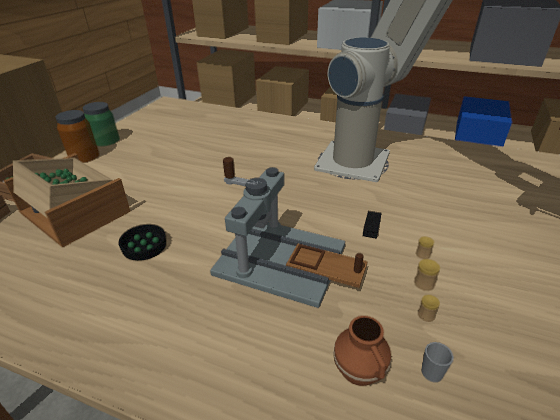

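View pics/top0.png

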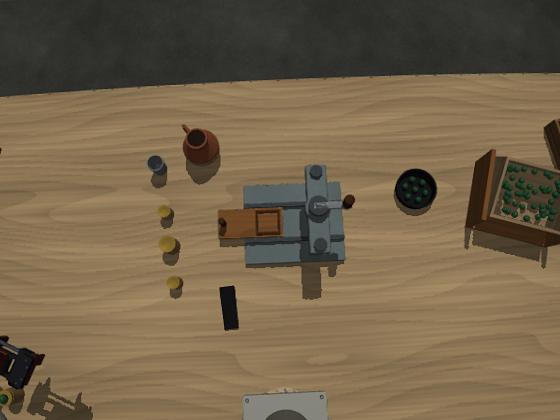

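The scene shows three stands at about (425,247), (428,275) and (429,307). In the top view they are at (174,283), (168,244) and (165,212). The middle one looks largest, so I'll enlarge crops to confirm and to read pixels.

```bash
python3 - <<'E'
import cv2
t=cv2.imread("pics/top0.png");s=cv2.imread("pics/scene0.png")
def c(im,x0,y0,w,h,k,n): cv2.imwrite(n,cv2.resize(im[y0:y0+h,x0:x0+w],None,fx=k,fy=k,interpolation=cv2.INTER_CUBIC))
c(t,140,195,60,100,6,"pics/a.png"); c(s,400,225,60,100,6,"pics/b.png")
c(t,210,155,155,115,5,"pics/c.png"); c(s,205,145,170,165,3.6,"pics/d.png")
import numpy as np
a=cv2.imread("pics/a.png");b=cv2.imread("pics/b.png");cv2.imwrite("pics/ab.png",np.hstack([a,b]))
E
```

```text
(no output)
```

View pics/ab.png

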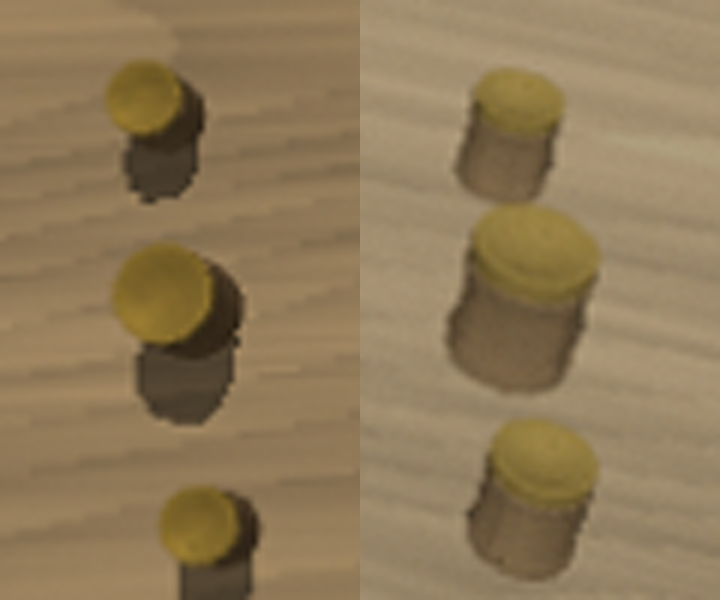

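View pics/c.png

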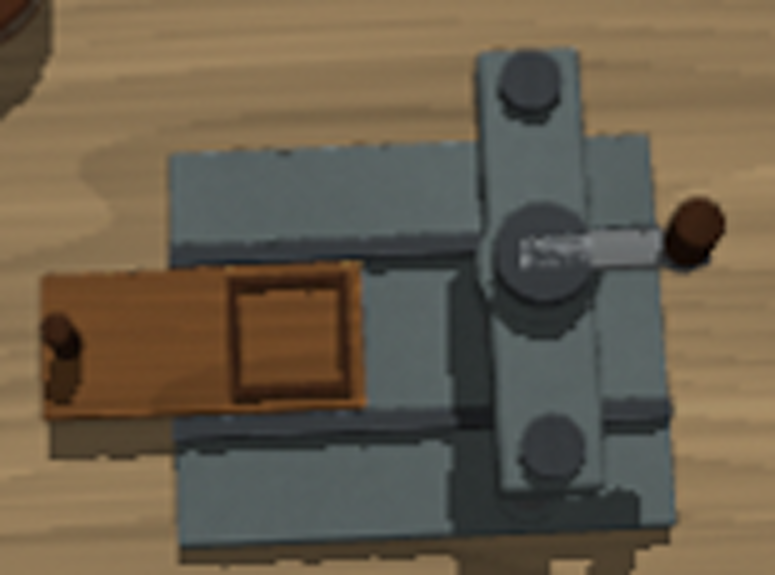

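View pics/d.png

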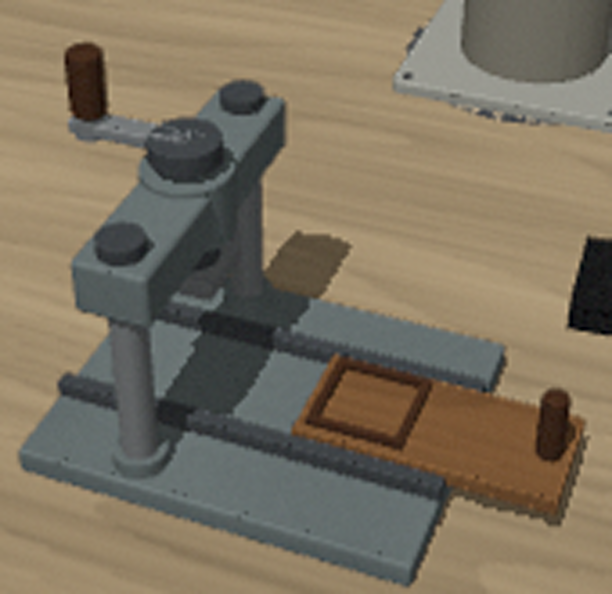

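```bash
cat > h.py <<'E'
from station import env, set_gripper, viewer, workorder
import numpy as np, cv2
from scipy.spatial.transform import Rotation as R
P={n:viewer.camera_params(n) for n in("scene","top")}
def proj(n,p):
    c=P[n];T=np.linalg.inv(c["pose"]);q=np.atleast_2d(p)@T[:3,:3].T+T[:3,3]
    q=q*[1,-1,-1];K=np.array([[c["fx"],0,c["cx"]],[0,c["fy"],c["cy"]],[0,0,1]])
    return cv2.projectPoints(q,np.zeros(3),np.zeros(3),K,c["dist"])[0][:,0]
def onz(n,uv,z):
    c=P[n];K=np.array([[c["fx"],0,c["cx"]],[0,c["fy"],c["cy"]],[0,0,1]])
    a=cv2.undistortPoints(np.array([[uv]],float),K,c["dist"])[0,0]
    d=c["pose"][:3,:3]@[a[0],-a[1],-1];o=c["pose"][:3,3]
    return o+d*(z-o[2])/d[2]
E
cat > fit.py <<'E'
from h import *
from scipy.optimize import least_squares
ct=lambda u,v:((u+.5)/5-.5+210,(v+.5)/5-.5+155)
cs=lambda u,v:((u+.5)/3.6-.5+205,(v+.5)/3.6-.5+145)
ob=[("top",ct(477,52),(107.5,25,188)),("top",ct(580,47),(107.5,-25,188)),("top",ct(605,487),(-107.5,-25,188)),("top",ct(503,492),(-107.5,25,188)),
("top",ct(700,222),(0,-65,261)),("top",ct(58,328),(0,245,82)),
("top",ct(236,287),(27,152,40)),("top",ct(343,287),(27,98,40)),("top",ct(349,390),(-27,98,40)),("top",ct(240,394),(-27,152,40)),
("scene",cs(85,53),(0,-65,261)),("scene",cs(555,398),(0,245,82)),
("scene",cs(75,265),(107.5,-25,188)),("scene",cs(150,283),(107.5,25,188)),("scene",cs(285,103),(-107.5,25,188)),
("scene",cs(343,368),(-27,98,40)),("scene",cs(420,384),(-27,152,40)),("scene",cs(318,424),(27,98,40)),("scene",cs(398,438),(27,152,40))]
def W(p,q):
    c,s=np.cos(p[2]),np.sin(p[2]); return np.array([p[0]+c*q[0]-s*q[1],p[1]+s*q[0]+c*q[1],q[2]])
def res(p,cams=("top","scene")): return np.concatenate([proj(n,W(p,q))[0]-uv for n,uv,q in ob if n in cams])
for cams in(("top",),("scene",),("top","scene")):
    r=least_squares(res,[450,-80,0.],kwargs=dict(cams=cams),loss="soft_l1");print(cams,r.x,np.degrees(r.x[2]))
    print(res(r.x,cams).reshape(-1,2).round(1).tolist())
print("stand top",onz("top",((163.5)/6-.5+140,(295.5)/6-.5+195),56),"scene",onz("scene",(175.5/6-.5+400,247.5/6-.5+225),56))
E
python3 fit.py
```

```text
('top',) [ 554.12615258 -102.31671543   -6.28488025] -360.0971131711081
[[-0.0, -0.3], [0.0, -0.2], [1.1, 0.7], [-0.1, 0.7], [0.4, 0.1], [-0.5, 0.6], [0.5, 0.4], [-0.9, -0.4], [-1.3, -1.3], [0.3, -1.2]]
('scene',) [ 557.57178558 -100.9673964    -6.27548681] -359.5589084580631
[[-0.8, 0.3], [1.1, -0.1], [-1.9, 0.2], [-0.7, 0.5], [0.4, -0.9], [0.8, -0.6], [0.7, 0.2], [0.1, -1.8], [0.0, 0.1]]
('top', 'scene') [ 555.08758826 -101.86453399   -6.28311928] -359.99621664326105
[[-0.3, -0.7], [-0.3, -0.6], [1.0, 0.3], [-0.3, 0.3], [0.1, -0.3], [-0.6, 0.4], [0.3, 0.2], [-1.1, -0.7], [-1.5, -1.6], [0.2, -1.5], [-0.6, -0.4], [0.8, -0.3], [-2.1, -0.7], [-1.0, -0.3], [0.7, -1.3], [0.7, -1.1], [0.6, -0.2], [-0.1, -2.4], [-0.3, -0.4]]
stand top [504.71831904 290.41217426  56.        ] scene [505.68552483 289.60515115  56.        ]
```

```bash
cat > ov.py <<'E'
from h import *
import sys
def overlay(im,n,p,box,k,name,cy=125):
    x0,y0,w,h=box
    o=cv2.resize(im[y0:y0+h,x0:x0+w],None,fx=k,fy=k,interpolation=cv2.INTER_CUBIC)
    c,s=np.cos(p[2]),np.sin(p[2])
    def W(q):q=np.atleast_2d(q);return np.c_[p[0]+c*q[:,0]-s*q[:,1],p[1]+s*q[:,0]+c*q[:,1],q[:,2]]
    def poly(q,col):
        uv=(proj(n,W(q))+.5-[x0,y0])*k-.5
        cv2.polylines(o,[np.round(uv*8).astype(int)],True,col,1,cv2.LINE_AA,3)
    r=lambda a,b,c,d,z:np.array([[a,c,z],[b,c,z],[b,d,z],[a,d,z]],float)
    poly(r(-27,27,cy-27,cy+27,40),(0,255,0)); poly(r(-27,27,cy-27,cy+27,34),(255,255,0))
    poly(r(-40,40,cy-40,cy+135,34),(0,0,255)); poly(r(-107.5,107.5,-25,25,188),(255,0,255))
    a=np.linspace(0,6.28,30)
    for R_,x,y,z in((9,0,cy+120,82),(12,0,-65,261)): poly(np.c_[x+R_*np.cos(a),y+R_*np.sin(a),0*a+z],(0,255,255))
    cv2.imwrite(name,o)
if __name__=="__main__":
    p=[555.1,-101.9,0.0]
    overlay(cv2.imread("pics/top0.png"),"top",p,(210,155,155,115),5,"pics/o1.png")
    overlay(cv2.imread("pics/scene0.png"),"scene",p,(205,145,170,165),3.6,"pics/o2.png")
E
python3 ov.py
```

```text
(no output)
```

View pics/o1.png

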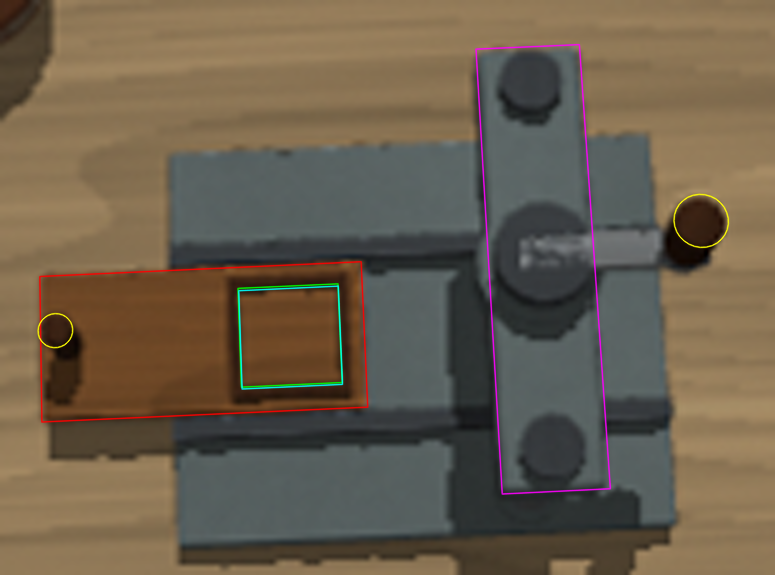

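View pics/o2.png

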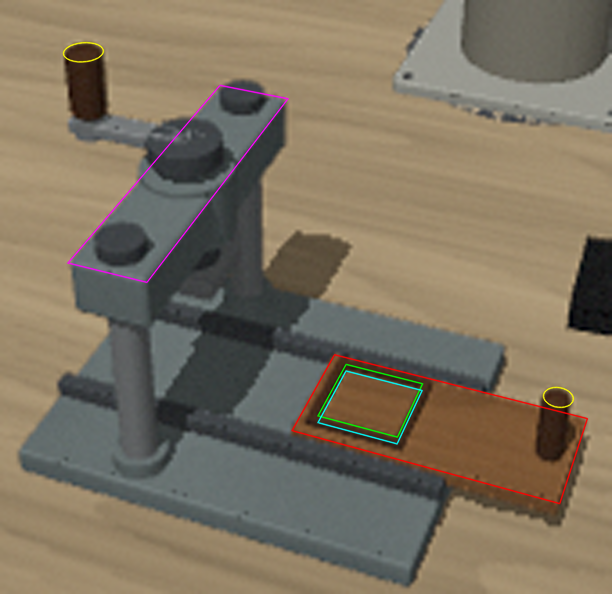

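The middle stand's cup (top crop) is about 16.7 px across, or 44 mm. The other two are about 12.5 and 13 px, so the middle one is the 46 mm stand. Both cameras put it at about (505, 290). The press is at (555, -102) with yaw about 0, and the overlay matches to about 1 px. Next I'll check reachability before picking.

```bash
cat >> h.py <<'E'
PX,PY=554.8,-101.9
Q=None
def qd(phi): return [np.cos(phi),np.sin(phi),0,0]
E
python3 - <<'E'
from h import *
for n,uv in (("s",(140+145.5/6-.5,195+97.5/6-.5)),("n",(140+200.5/6-.5,195+525.5/6-.5))): print(n,onz("top",uv,45))
for phi in (np.pi/4,3*np.pi/4):
  print("phi",phi)
  for p in ([505,290,180],[505,290,93],[555,23,200],[555,23,128],[555,180,125],[555,45,125],[555,-167,306],[490,-102,306],[620,-102,306],[555,-37,306]):
    j=env.ik(p,qd(phi)); print(p,None if j is None else np.round(j,2))
E
```

```text
s [596.79788674 302.67059288  45.        ]
n [404.51660833 276.36552152  45.        ]
phi 0.7853981633974483
[505, 290, 180] [ 0.5   0.53  1.8  -0.    0.81  0.5 ]
[505, 290, 93] [ 0.5   0.67  1.82 -0.    0.65  0.5 ]
[555, 23, 200] [ 0.02  0.46  1.85 -0.    0.82  0.02]
[555, 23, 128] [ 0.02  0.58  1.88 -0.    0.68  0.02]
[555, 180, 125] [ 0.29  0.62  1.81 -0.    0.71  0.29]
[555, 45, 125] [ 0.06  0.59  1.87 -0.    0.68  0.06]
[555, -167, 306] [-0.31  0.35  1.73 -0.    1.06 -0.31]
[490, -102, 306] [-0.23  0.24  1.9  -0.    1.01 -0.23]
[620, -102, 306] [-0.18  0.42  1.62 -0.    1.1  -0.18]
[555, -37, 306] [-0.09  0.32  1.78 -0.    1.04 -0.09]
phi 2.356194490192345
[505, 290, 180] None
[505, 290, 93] None
[555, 23, 200] None
[555, 23, 128] None
[555, 180, 125] None
[555, 45, 125] None
[555, -167, 306] None
[490, -102, 306] None
[620, -102, 306] None
[555, -37, 306] None
```

```bash
python3 - <<'E'
from h import *
q=qd(np.pi/4)
env.reach([505,290,180],q)
set_gripper(76)
env.move_l([505,290,93],rate=120)
s=env.read_state();print(s["time_s"],s["tool_pos"],s["force"])
set_gripper(30)
s=env.read_state();print(s["time_s"],s["width"],s["force"])
env.move_l([505,290,190],rate=150)
env.hold(.2)
s=env.read_state();print(s["time_s"],s["width"],s["force"])
cv2.imwrite("pics/s1.png",viewer.camera("scene"))
E
```

```text
2.8667 [505.37122155 290.16474057  93.44816723] [1.02075001 1.06354838 0.49088427]
3.45 45.50456779926457 [0.15837377 0.04812388 3.51873231]
4.45 45.510703647222655 [-0.39778882 -0.15125022 -2.23135959]
```

View pics/s1.png

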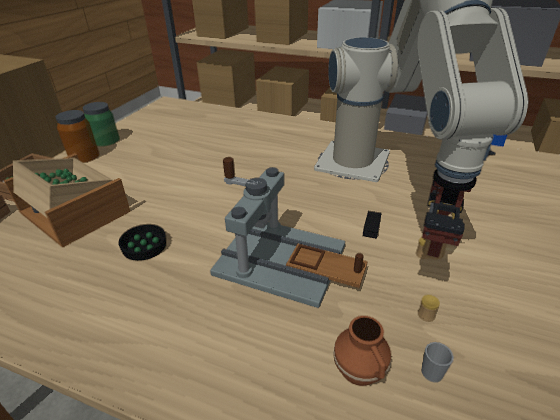

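```bash
python3 - <<'E'
from h import *
X,Y=PX,PY+125
env.move_l([X,Y,190],rate=200)
env.move_l([X,Y,140],rate=120)
env.hold(.2)
r=env.move_l([X,Y,125],rate=25,f_stop=5)
s=env.read_state();print(r,s["time_s"],s["tool_pos"],s["force"],s["wrist_torque"])
cv2.imwrite("pics/s2.png",viewer.camera("scene")[200:320,240:400].repeat(4,0).repeat(4,1))
cv2.imwrite("pics/t2.png",viewer.camera("top")[155:270,210:365].repeat(4,0).repeat(4,1))
E
```

```text
True 7.2917 [554.73418908  23.08095476 127.18144077] [-0.14367508  0.1461854   4.82314791] [-0.10508938  0.12752768  0.05971919]
```

View pics/s2.png

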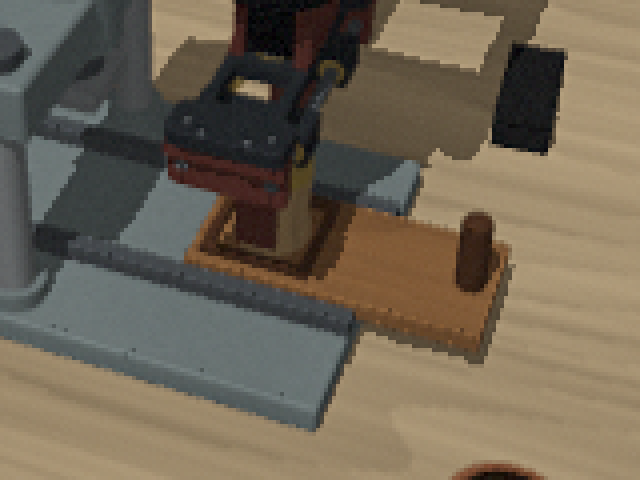

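Contact came at TCP z 127.2, which matches the nest floor (127), so the stand isn't sitting on a strip. I'll release and check.

```bash
python3 - <<'E'
from h import *
from ov import overlay
set_gripper(66)
X,Y=PX,PY+125
env.move_l([X,Y,215],rate=200)
env.reach([X,PY+245+60,190],qd(np.pi/4))
s=env.read_state();print(s["time_s"],s["tool_pos"],s["force"])
p=[PX,PY,0]
overlay(viewer.camera("scene"),"scene",p,(270,220,110,80),6,"pics/s3.png")
overlay(viewer.camera("top"),"top",p,(210,155,155,115),5,"pics/t3.png")
E
```

```text
9.275 [554.30526882 202.40155706 189.04524785] [ 0.47191482 -0.29108465 -0.34188012]
```

View pics/s3.png

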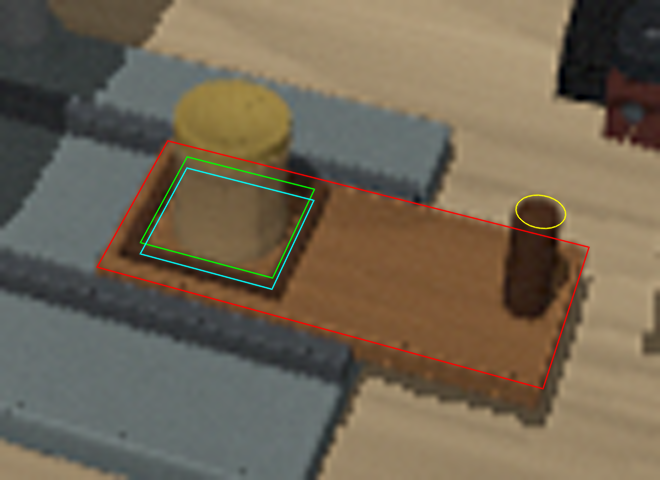

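View pics/t3.png

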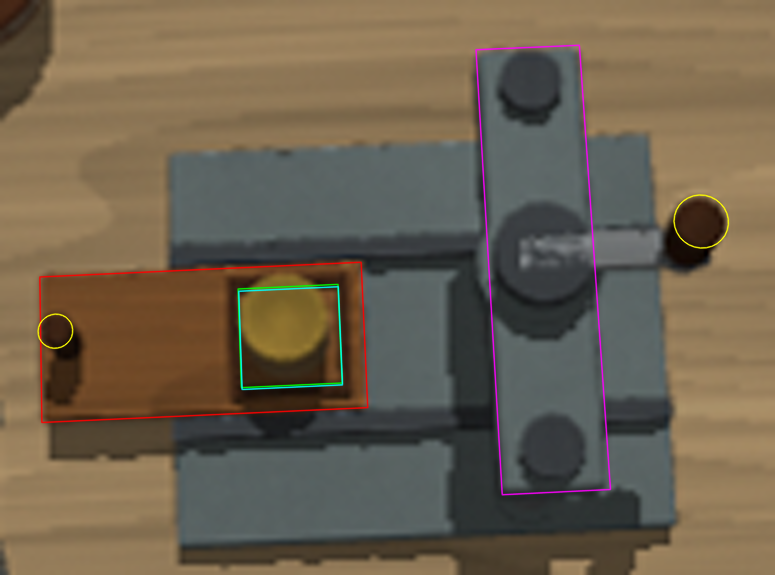

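The stand is upright and clear inside the strips, and the carriage is still fully out. Next I'll push the carriage home by its peg with closed fingers.

```bash
python3 - <<'E'
from h import *
from ov import overlay
set_gripper(2)
env.move_l([PX,195,128],rate=200)
env.hold(.1)
r=env.move_l([PX,60,128],rate=70,f_stop=14)
s=env.read_state();print(r,s["time_s"],s["tool_pos"],s["force"])
if not r:
    r=env.move_l([PX,28,128],rate=30,f_stop=14)
    s=env.read_state();print(r,s["time_s"],s["tool_pos"],s["force"])
p=[PX,PY,0]
overlay(viewer.camera("top"),"top",p,(210,155,155,115),5,"pics/t4.png",cy=0)
E
```

```text
False 13.1 [555.08003464  60.05271889 128.11680042] [-0.82114222  0.62859169  0.01123871]
True 13.8583 [554.9391588   37.64907684 128.03400489] [0.54185622 5.02590734 2.61911623]
```

View pics/t4.png

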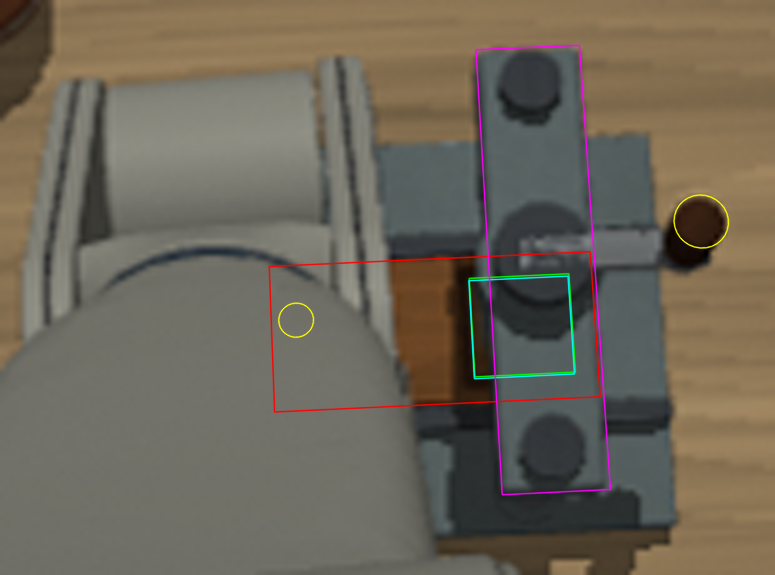

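```bash
python3 - <<'E'
from h import *
from ov import overlay
r=env.move_l([PX,32,128],rate=20,f_stop=12)
s=env.read_state();print(r,s["time_s"],s["tool_pos"],s["force"])
env.move_l([PX,60,128],rate=150)
env.move_l([PX,60,345],rate=300)
set_gripper(50)
p=[PX,PY,0]
s=env.read_state();print(s["time_s"],s["tool_pos"],s["force"])
overlay(viewer.camera("scene"),"scene",p,(205,145,170,165),3.6,"pics/s5.png",cy=0)
E
```

```text
True 14.1167 [554.9434834   37.59677187 128.05631824] [0.73268149 5.14120494 1.96906752]
16.175 [554.81435231  59.97663667 345.05957106] [-0.20692621  0.09580233  0.08356653]
```

View pics/s5.png

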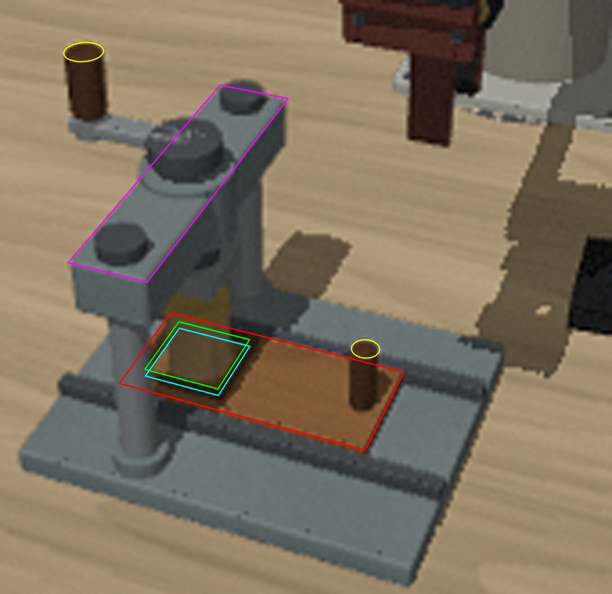

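The carriage is home: contact repeated at y 37.6 against an expected 37, and the overlay matches. Next I'll grip the knob and wind the first 0.2 turn, which is certainly free, to learn the baseline.

```bash
cat >> h.py <<'E'
import json,os
LOG="log.json"
def step(a,rate=45,rad=65.0,z=306):
    # a = turns clockwise from -y
    t=-np.pi/2-2*np.pi*a
    env.move_l([PX+rad*np.cos(t),PY+rad*np.sin(t),z],rate=rate)
    s=env.read_state();f=s["force"];d=s["tool_pos"]-[PX,PY,0]
    tan=np.array([np.sin(t),-np.cos(t),0]);ra=np.array([np.cos(t),np.sin(t),0])
    aa=(-np.pi/2-np.arctan2(d[1],d[0]))/(2*np.pi)
    return [float(v) for v in (a,(aa+.5)%1-.5,f@tan,f@ra,f[2],np.hypot(*d[:2]),s["time_s"],s["width"])]
def run(angles,**k):
    L=json.load(open(LOG)) if os.path.exists(LOG) else []
    for a in angles:
        r=step(a,**k);L.append(r);print(*np.round(r,3)); json.dump(L,open(LOG,"w"))
        if np.hypot(r[2],r[3])>45: print("STOP");break
E
python3 - <<'E'
from h import *
env.move_l([PX,PY-65,345],rate=350)
env.move_l([PX,PY-65,306],rate=120)
set_gripper(16)
s=env.read_state();print(s["time_s"],s["tool_pos"],s["force"],s["width"])
run(np.arange(1,13)/60)
cv2.imwrite("pics/s6.png",viewer.camera("scene")[100:300,180:400].repeat(3,0).repeat(3,1))
E
```

```text
18.0333 [ 554.52849187 -167.00949992  306.49282638] [-4.76210882  0.45669269  6.1529204 ] 23.534422926409565
0.017 0.013 -5.138 -0.698 -0.147 65.089 18.333 23.464
0.033 0.03 -4.841 -0.365 -1.104 65.104 18.633 23.645
0.05 0.047 -5.506 -0.916 -0.927 65.092 18.933 24.034
0.067 0.063 -4.709 -0.126 0.175 65.128 19.233 23.748
0.083 0.08 -4.52 1.084 0.204 65.11 19.533 23.252
0.1 0.097 -3.934 0.168 0.251 65.147 19.833 23.485
0.117 0.113 -5.985 1.855 0.355 65.134 20.133 23.375
0.133 0.13 -5.684 1.226 0.931 65.147 20.433 23.434
0.15 0.147 -4.509 1.861 0.762 65.138 20.733 23.687
0.167 0.164 -4.74 1.726 1.83 65.147 21.033 23.624
0.183 0.181 -5.98 2.139 1.676 65.127 21.333 23.23
0.2 0.197 -5.56 2.35 2.934 65.165 21.633 23.707
```

View pics/s6.png

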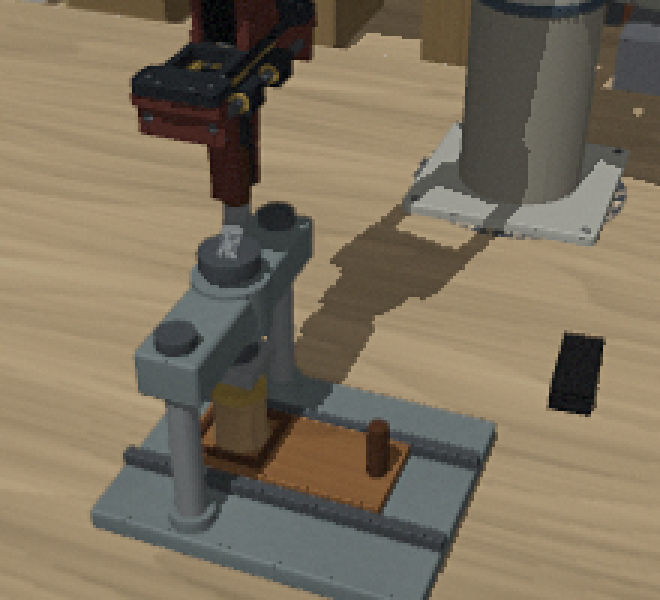

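```bash
cat >> h.py <<'E'
def wind(a0,a1,base,d):
    L=json.load(open(LOG))
    for a in np.arange(round(a0*60)+1,round(a1*60)+1)/60:
        r=step(a);L.append(r);print(*np.round(r[:4]+r[6:],3)); json.dump(L,open(LOG,"w"))
        if np.mean([x[2] for x in L[-3:]])<base-d or np.hypot(r[2],r[3])>40: print("STOP");break
E
python3 - <<'E'
from h import *
wind(.2,.7,-5.1,2)
E
```

```text
0.217 0.214 -6.417 2.012 21.983 23.564
0.233 0.231 -6.06 2.676 22.283 23.727
0.25 0.248 -4.305 2.411 22.583 23.551
0.267 0.264 -4.611 1.873 22.883 23.649
0.283 0.281 -5.511 2.328 23.183 23.273
0.3 0.298 -5.489 1.965 23.483 23.324
0.317 0.315 -6.29 2.486 23.783 23.654
0.333 0.331 -4.389 1.904 24.083 23.553
0.35 0.348 -4.621 1.12 24.383 23.202
0.367 0.365 -5.292 1.109 24.683 23.766
0.383 0.381 -4.733 1.297 24.983 23.2
0.4 0.398 -5.009 0.585 25.283 23.673
0.417 0.415 -4.888 0.322 25.583 23.618
0.433 0.431 -5.569 -0.032 25.883 23.431
0.45 0.448 -5.324 0.674 26.183 23.312
0.467 0.465 -4.972 0.981 26.483 23.418
0.483 0.481 -4.668 0.086 26.783 23.219
0.5 0.498 -4.435 0.263 27.083 23.436
0.517 -0.485 -5.344 -0.268 27.383 23.561
0.533 -0.469 -5.084 -0.197 27.683 23.333
0.55 -0.452 -4.501 0.216 27.983 23.734
0.567 -0.435 -4.103 -0.57 28.283 23.381
0.583 -0.419 -4.224 0.317 28.583 23.488
0.6 -0.402 -5.865 -1.201 28.883 23.255
0.617 -0.385 -4.508 -0.543 29.183 23.392
0.633 -0.369 -4.911 -1.468 29.483 23.503
0.65 -0.352 -5.283 -1.47 29.783 23.329
0.667 -0.335 -5.391 -0.781 30.083 23.322
0.683 -0.319 -5.764 -1.632 30.383 23.279
0.7 -0.302 -5.613 -1.157 30.683 23.532
```

```bash
python3 - <<'E'
from h import *
cv2.imwrite("pics/s7.png",cv2.resize(viewer.camera("scene")[190:280,225:325],None,fx=6,fy=6,interpolation=cv2.INTER_CUBIC))
wind(.7,.9,-5.1,1.4)
E
```

```text
0.717 -0.285 -5.86 -2.082 31.033 23.945
0.733 -0.269 -5.397 -1.568 31.333 23.372
0.75 -0.252 -5.697 -2.297 31.633 23.492
0.767 -0.236 -6.596 -1.233 31.933 23.472
0.783 -0.219 -5.398 -1.461 32.233 23.363
0.8 -0.202 -5.495 -1.469 32.533 23.396
0.817 -0.186 -5.989 -1.66 32.833 23.54
0.833 -0.169 -5.795 -1.357 33.133 23.483
0.85 -0.153 -5.667 -1.492 33.433 23.493
0.867 -0.136 -5.24 -2.315 33.733 22.995
0.883 -0.119 -5.399 -1.561 34.033 23.636
0.9 -0.103 -5.51 -1.641 34.333 23.481
```

View pics/s7.png

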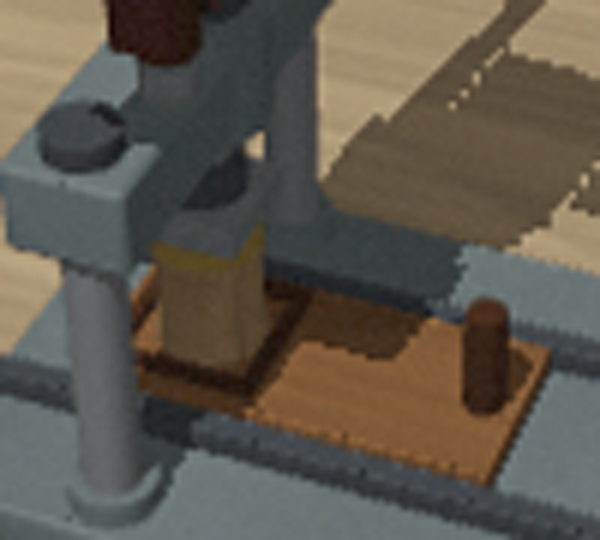

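```bash
python3 - <<'E'
from h import *
im=viewer.camera("scene");cv2.imwrite("pics/raw8.png",im)
a=cv2.resize(im[200:275,235:295],None,fx=8,fy=8,interpolation=cv2.INTER_CUBIC)
cv2.imwrite("pics/s8.png",a)
E
```

```text
(no output)
```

View pics/s8.png

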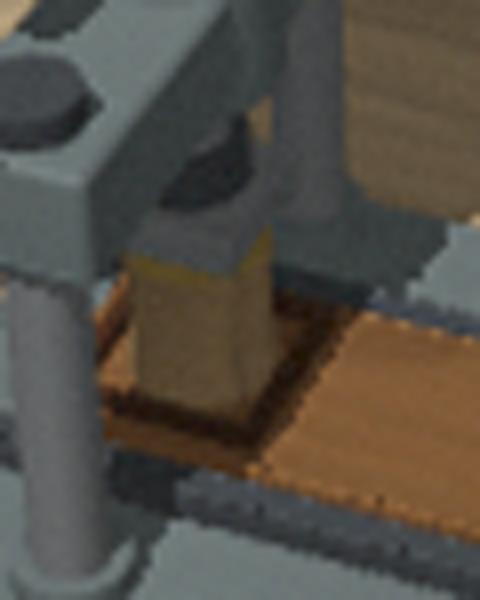

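```bash
python3 - <<'E'
from h import *
for z in (90,94,98,102,106): print(z,[proj("scene",[PX+a*25,PY+b*25,z])[0].round(1).tolist() for a,b in((1,1),(-1,1),(1,-1))])
s6=cv2.imread("pics/s6.png")[::3,::3]; a=s6[90:175,40:115]   # offset 220,190
s7=cv2.imread("pics/s7.png"); s7=cv2.resize(s7,(100,90),interpolation=cv2.INTER_AREA)[0:85,0:75] # off 225,190
r8=cv2.imread("pics/raw8.png")[190:275,225:300]
a=s6[90:175,45:120]
s0=cv2.imread("pics/scene0.png")[190:275,225:300]
o=np.hstack([x[15:75,10:55] for x in(a,s7,r8)])
cv2.imwrite("pics/cmp.png",cv2.resize(o,None,fx=5.9,fy=8,interpolation=cv2.INTER_CUBIC))
E
```

```text
90 [[263.9, 235.7], [272.3, 223.3], [244.5, 230.8]]
94 [[263.8, 234.4], [272.2, 222.0], [244.4, 229.5]]
98 [[263.7, 233.1], [272.2, 220.7], [244.2, 228.2]]
102 [[263.7, 231.7], [272.1, 219.4], [244.1, 226.8]]
106 [[263.6, 230.4], [272.1, 218.0], [244.0, 225.5]]
```

View pics/cmp.png

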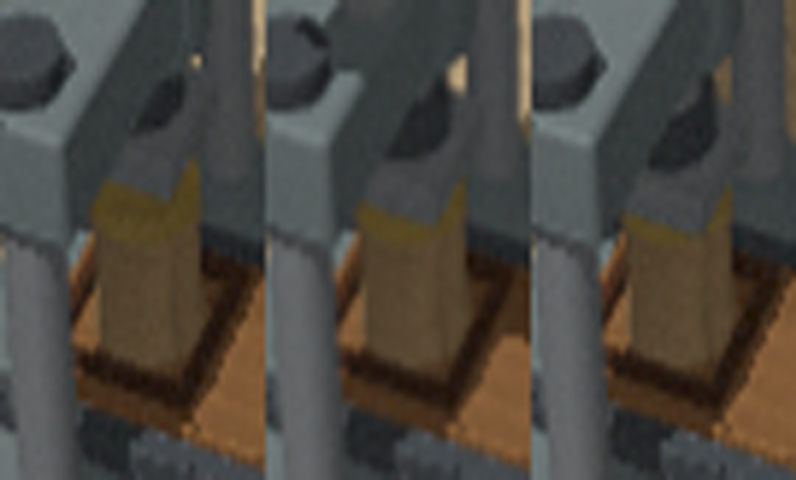

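From 0.7 to 0.9 turn the pad's lower corner moved about 1.25 px, against 1.3 px for free travel. So it is still descending, with an estimated height of about 94 mm over the stand's top at 90 mm. I'll continue carefully.

```bash
python3 - <<'E'
from h import *
wind(.9,1.1,-5.4,2)
cv2.imwrite("pics/raw9.png",viewer.camera("scene"))
E
```

```text
0.917 -0.086 -4.211 -1.689 34.683 23.695
0.933 -0.07 -5.352 -1.409 34.983 23.504
0.95 -0.053 -5.627 -1.827 35.283 23.489
0.967 -0.036 -5.124 -2.94 35.583 23.388
0.983 -0.02 -4.647 -0.854 35.883 23.375
1.0 -0.003 -5.787 -0.681 36.183 23.557
1.017 0.013 -5.787 -1.025 36.483 23.395
1.033 0.029 -6.794 -1.138 36.783 23.44
1.05 0.046 -6.924 -1.336 37.083 23.48
1.067 0.062 -6.948 -0.32 37.383 23.279
1.083 0.079 -6.859 0.763 37.683 23.417
1.1 0.095 -7.189 0.483 37.983 23.077
```

```bash
cat > knee.py <<'E'
from h import *
from scipy.optimize import curve_fit
L=np.array(json.load(open(LOG)));a,F=L[:,0]+((L[:,1]-L[:,0]+.5)%1-.5),-L[:,2]
f=lambda x,b,k,m:b+m*np.maximum(0,x-k)
for lo in(0,.5,.7):
    i=a>lo;p,c=curve_fit(f,a[i],F[i],[5.2,1.0,20]);print(lo,p,np.sqrt(np.diag(c)))
    p,c=curve_fit(lambda x,b,k:f(x,b,k,26),a[i],F[i],[5.2,1.0]);print("  slope26",p,np.sqrt(np.diag(c)))
E
python3 - <<'E'
from h import *
wind(1.1,1.2,-5.4,20)
E
python3 knee.py
```

```text
1.117 0.112 -8.464 1.352 38.333 23.62
1.133 0.128 -8.374 0.555 38.633 23.716
1.15 0.145 -9.48 1.655 38.933 23.604
1.167 0.162 -9.383 2.948 39.233 23.689
1.183 0.178 -10.302 2.522 39.533 23.325
1.2 0.195 -10.629 3.406 39.833 23.374
0 [ 5.20815984  0.98561741 24.64868306] [0.07621877 0.01378239 2.6253392 ]
  slope26 [5.20815984 0.99132888] [0.07581753 0.00686263]
0.5 [ 5.29640744  0.98919763 24.64868294] [0.10044431 0.01277104 2.42561474]
  slope26 [5.31275777 0.99675892] [0.09800227 0.00705175]
0.7 [ 5.48840402  1.00148444 25.4838281 ] [0.1127869  0.01196394 2.41832445]
  slope26 [5.48840402 1.00351454] [0.11084793 0.006741  ]
```

Free baseline is 5.3 N at rest. The knee is at 0.996 ± 0.01 turn, and the fitted slope of 25 N/turn matches the given 26. So the target is about 1.246 turns actual, or 1.25 commanded allowing for lag.

```bash
python3 - <<'E'
from h import *
run([1+13/60,1+14/60,1.25])
E
python3 knee.py
```

```text
1.217 0.212 -11.089 3.147 1.292 65.101 40.133 23.289
1.233 0.229 -12.206 3.346 2.817 65.158 40.433 23.735
1.25 0.245 -10.711 2.421 2.861 65.142 40.733 23.659
0 [ 5.20815984  0.98603685 24.92114558] [0.07754972 0.01248572 1.94903676]
  slope26 [5.20815984 0.99161415] [0.07718042 0.00642694]
0.5 [ 5.29640744  0.98957792 24.92114556] [0.10452944 0.01195955 1.84183794]
  slope26 [5.31275777 0.99678179] [0.1020605 0.006799 ]
0.7 [ 5.48840402  1.00086793 25.45703605] [0.12233689 0.01178724 1.86958286]
  slope26 [5.48840402 1.00353742] [0.12051659 0.00687519]
```

```bash
python3 - <<'E'
from h import *
set_gripper(44)
p=env.read_state()["tool_pos"]
env.move_l([p[0],p[1],360],rate=120)
env.move_l([400,150,360],rate=250)
s=env.read_state();print(s["time_s"],s["tool_pos"],s["force"])
im=viewer.camera("scene");t=viewer.camera("top")
cv2.imwrite("pics/s10.png",im);cv2.imwrite("pics/t10.png",cv2.resize(t[100:320,140:440],None,fx=2.6,fy=2.6,interpolation=cv2.INTER_CUBIC))
cv2.imwrite("pics/s10c.png",cv2.resize(im[145:310,205:375],None,fx=3.6,fy=3.6,interpolation=cv2.INTER_CUBIC))
E
```

```text
43.0833 [400.06635806 149.52699366 359.79667921] [ 0.41925596 -0.25641313  0.21858033]
```

View pics/s10c.png

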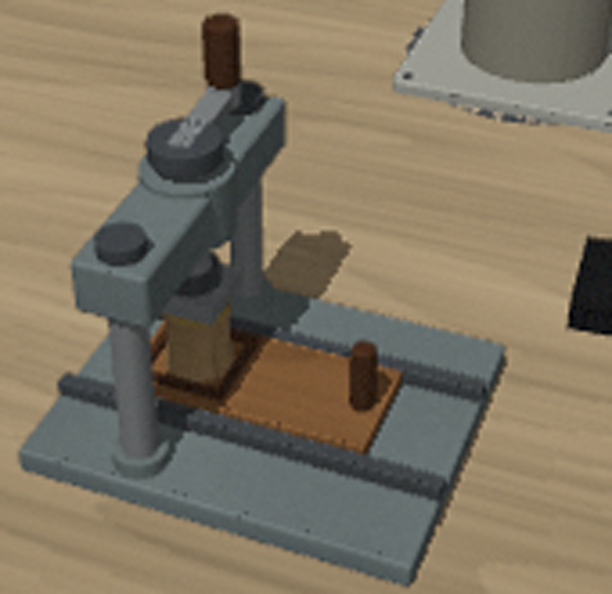

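View pics/s10.png

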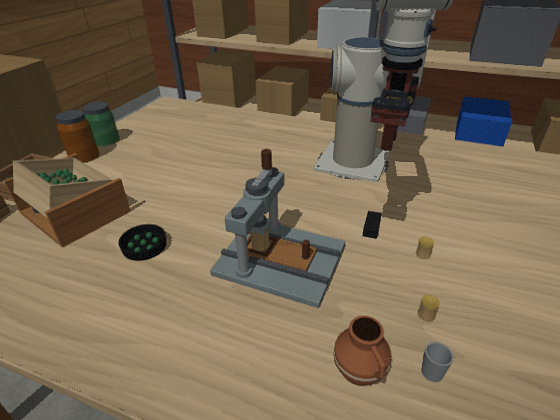

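View pics/t10.png

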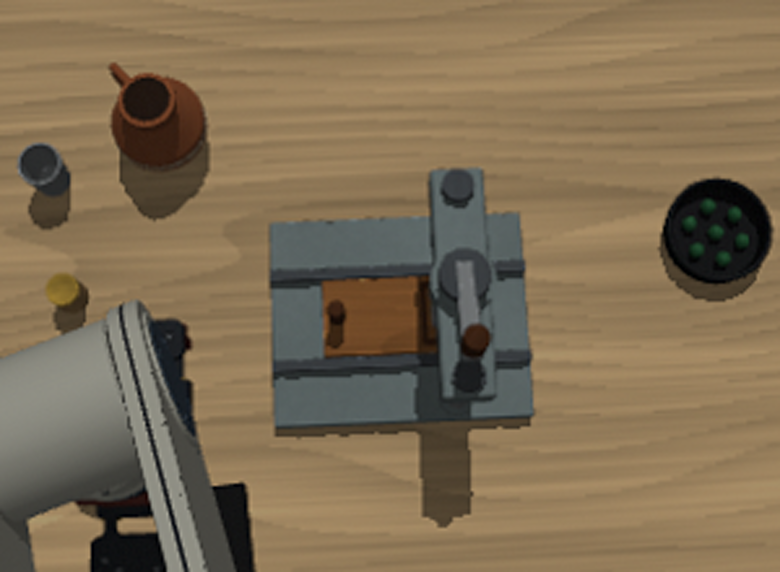

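```bash
python3 - <<'E'
from h import *
for a in (1.2,1.225,1.245,1.27):
    t=-np.pi/2-2*np.pi*a;p=[PX+65*np.cos(t),PY+65*np.sin(t),261];print(a,proj("top",p)[0],proj("scene",p)[0])
E
```

```text
1.2 [331.35308528 227.47848222] [258.34985849 149.95306732]
1.225 [326.85560537 228.78011835] [262.78774405 150.22213106]
1.245 [323.12870475 229.3080409 ] [266.22198725 150.67299769]
1.27 [318.4094685  229.31101686] [270.29445591 151.52353534]
```

```bash
python3 -c "
import cv2
im=cv2.imread('pics/s10.png');print('scene knob top read at', (222+.5)/3.6-.5+205,(23+.5)/3.6-.5+145)"
```

```text
scene knob top read at 266.30555555555554 151.02777777777777
```

Both cameras place the knob at 1.245–1.25 turns, so it stayed where I let go. I'm handing the job in.

```bash
python3 - <<'E'
from h import *
workorder.sign_off(); print(env.read_state()["time_s"])
E
```

```text
the job is handed in; nothing more can be done
the job is handed in; nothing more can be done
```

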